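# Rack the washed squeegees in printing order

### The arm

A 6-joint arm with a two-finger parallel gripper is mounted at the origin on the work surface. World frame = base frame: x ahead of the robot, y to its left, z up, the work surface at z = 0. Lengths are in mm, angles in rad, forces in N, time in s.
With the tool pointing down it reaches from about 250 to 725 mm from the base axis. Payload 9.7 kg.
Tool frame: the origin (TCP) lies midway between the tips of the shut fingers; the grasp point (between the pads) lies 19 mm behind it; z points along the fingers, y is the line along which they close (so a half turn about z gives the same grasp; the last joint's range is limited). The gripper opens to 85 mm and grips with 20 to 120 N. Pads are 22 mm wide; open, the fingers measure 114 mm over their backs; the gripper's body (76 mm by 85 mm) begins 54 mm behind the grasp point. The pads swing forward as they close: fully open they stand 13 mm farther back than shut.
Start: joints at [-1.316, 0.087, 0.176, 1.66, 0, 1.571], TCP at [138.626, -532.24, 231.284] pointing down, gripper open.
Joint ranges: [-3.13, 3.13], [-0.85, 1.81], [-1.15, 1.24], [-2.2, 2.28], [-1.44, 1.52], [-3.14, 3.14]. Speed limits (rad/s): [2.22, 2.22, 2.57, 3.14, 3.14, 3.14].

### API

Orientations are given as a 3x3 rotation matrix whose columns are the frame's x, y, z axes.
In Python, from workcell import state, snapshot, camera_model, sign_off, spot_in, spot_point gives the robot as it stands.
- The arm moves only by the tool carry_out, never from a script. Its argument "deltas" is a list of rows, each a list of 4 numbers: the shift along the tool's x, y, z normalised to -1 to 1, where 1 is 0.5 m, then the turn about the tool's z normalised to -1 to 1, where 1 is pi rad. A call has 1 to 10 rows; each row is the pose to reach, as a shift and turn from the pose commanded when the call began, along the tool's axes at that moment, turning the shorter way round; what a row does not reach only later rows make up. A row lasts 1/10 s, in which the tool goes at most 50 mm and 8.59 degrees, less where a joint would pass 70% of its speed; a pose out of reach is approached as far as the arm can. A call with a number of a shift or a turn outside -1 to 1 is refused whole. A call with a gripper value outside its range is refused whole. "claw" is the closure, from 0 (fully open) to 1 (shut), set as the call begins (left out, the last holds). The fingers move at their own pace and stop on an object; "grip_force" is the grip in N (left out, the last holds). Time passes only in rows, so rows that repeat a pose let the fingers close. It gives the time, the measured TCP pose, the force, the opening and the grip force at its end, in the units of the state.
- state(): the state, without advancing time (a new reading comes with each control period).
- snapshot(name): name is "scene" or "top"; returns the picture (384x512x3 uint8, blue, green, red); there is no depth.
- camera_model(name): a dict with "fx", "fy", "cx", "cy" (pixels), "view" (4x4, takes a point from world to camera coordinates). Camera axes: x right, y up, looking along -z (the intrinsics and any distortion apply to the point x, -y, -z); pixel columns grow to the right and rows downward; lengths in mm; the calibration is good to about 2 mm. A picture is of the moment at which its call begins. camera_model takes no time and is no camera call.
- sign_off(): hands the job in; it is judged then, once.
Trained networks look in the newest picture that a camera, given by its name, has taken for a name from the list of things; names that differ only in an ending like _2 or _b are one class to them, and where a whole thing is asked for, a point or a joint stands for the part that bears it (a point fixed in the world has none). Each returns a list of dicts, best first, with "p" (0 to 1); they miss things now and then, are a little off and sometimes report something else, mostly with a low value. They report only what shows in the picture. A call takes as long as a camera call.
- spot_in(camera, name): "rect" ([left, top, right, bottom] in pixels, round what is visible of it).
- spot_point(camera, name): "at" ([column, row] in pixels: a listed point, or the origin of a listed thing).
The state is a dict: "time": time; "joint_pos": joint angles; "qd": joint speeds; "tau": joint torques, N m; "eef_pos": TCP position; "tool_rot": TCP orientation; "contact_force": force on the tool from outside, world axes, zero at the start; "ft_torque": the same for the moment, N m; "opening": finger opening in mm; "grip_force": force on a finger pad.
Only numpy, scipy, OpenCV 4.12 (cv2) and the standard library are available. Lean on these libraries where they do the work, as an engineer would, in place of code of your own. Each camera call takes 0.05 s, during which the arm holds its last target. There are 200 camera calls.

### The job

Four washed squeegees lie in the wash tray in printing order, the first at the tray's drain-spout end, which is the robot's left. Move them all to the drying rack in the same order, the first in the notch next to the black clamp, one squeegee to a notch, each left resting blade up across the two rails, centred over the gap and square to the rails. Never tip a squeegee over.

Things in the scene. Friction and masses are not known exactly. Their poses are not given: they have to be found in the camera images.
- squeegee1: The shortest of four screen-printing squeegees, 120 mm long, lying blade up: a pale wooden handle 34 mm thick, 48 mm high, flat underside; on top a grey-green blade 9 mm thick, up to 72 mm above the underside. Origin: centre of the underside; x along its length, y across its thickness, z up (to the blade edge). About 140 g, give or take 30 %. Grip it from above across the handle, mid-length.
- squeegee2: The second shortest of four screen-printing squeegees, 145 mm long, lying blade up: a pale wooden handle 34 mm thick, 48 mm high, flat underside; on top a grey-green blade 9 mm thick, up to 72 mm above the underside. Origin: centre of the underside; x along its length, y across its thickness, z up (to the blade edge). About 170 g, give or take 30 %. Grip it from above across the handle, mid-length.
- squeegee3: The second longest of four screen-printing squeegees, 170 mm long, lying blade up: a pale wooden handle 34 mm thick, 48 mm high, flat underside; on top a grey-green blade 9 mm thick, up to 72 mm above the underside. Origin: centre of the underside; x along its length, y across its thickness, z up (to the blade edge). About 200 g, give or take 30 %. Grip it from above across the handle, mid-length.
- squeegee4: The longest of four screen-printing squeegees, 195 mm long, lying blade up: a pale wooden handle 34 mm thick, 48 mm high, flat underside; on top a grey-green blade 9 mm thick, up to 72 mm above the underside. Origin: centre of the underside; x along its length, y across its thickness, z up (to the blade edge). About 230 g, give or take 30 %. Grip it from above across the handle, mid-length.
- cradle1: Fixed steel cradle in the grey wash tray, squeegee1 lies on it at every start. One of four alike, in a row 80 mm apart, order shuffled. Two supports 70 mm apart, seats 56 mm above its origin, 58 mm notch between teeth 10 mm high. Origin: centre of foot, 4 mm above bench; x across the gap (along the squeegee), y along the row to the tray's drain-spout end, always the robot's left (+y); z up.
- cradle2: Fixed steel cradle in the grey wash tray, squeegee2 lies on it at every start. One of four alike, in a row 80 mm apart, order shuffled. Two supports 70 mm apart, seats 56 mm above its origin, 58 mm notch between teeth 10 mm high. Origin: centre of foot, 4 mm above bench; x across the gap (along the squeegee), y along the row to the tray's drain-spout end, always the robot's left (+y); z up.
- cradle3: Fixed steel cradle in the grey wash tray, squeegee3 lies on it at every start. One of four alike, in a row 80 mm apart, order shuffled. Two supports 70 mm apart, seats 56 mm above its origin, 58 mm notch between teeth 10 mm high. Origin: centre of foot, 4 mm above bench; x across the gap (along the squeegee), y along the row to the tray's drain-spout end, always the robot's left (+y); z up.
- cradle4: Fixed steel cradle in the grey wash tray, squeegee4 lies on it at every start. One of four alike, in a row 80 mm apart, order shuffled. Two supports 70 mm apart, seats 56 mm above its origin, 58 mm notch between teeth 10 mm high. Origin: centre of foot, 4 mm above bench; x across the gap (along the squeegee), y along the row to the tray's drain-spout end, always the robot's left (+y); z up.
- rack: Fixed aluminium drying rack, empty: two rails 330 mm long along y, at x = -35 and +35 mm, 12 mm thick, open gap of 58 mm between. Rail tops 60 mm above the origin. Teeth 10 mm high part the rails into four notches 58 mm wide, centred at y = +120, +40, -40, -120 mm. A squeegee lies along x across both rails. Origin: rack's centre at bench height; z up.
- clamp: Fixed black bench clamp with a star knob (36 x 30 mm foot, 76 mm high), on one end of the drying rack: 190 mm from the rack's centre along its +y or -y, changing from start to start; it marks the end for the first squeegee. The other end has only a flat steel plate. Origin: centre of its underside, 6 mm above the bench.

How it is judged:
By the outcome, as a careful person would: the job done as asked, in the order asked, and still so for the second after the job is handed in, with the robot touching nothing.
It also fails if it takes over 122 s, if anything falls off the work surface, if the arm or the gripper's body presses on something with over 40 N, if the wrist force passes 120 N, or if a joint passes its speed limit or range.

## Working session

There is one attempt and no reset: what is moved stays moved. The work goes in short steps, Python scripts to look and compute and a tool call to move; the robot and the scene stay as the last step left them, time stands still between calls to the robot, and variables do not carry over. Pictures are saved under pics/ and viewed, at most 14 in all, crops included, and the job is handed in when it is done.

Besides the shell and the picture viewer there is one more tool, called after ">>>" by a JSON object that holds its "fn" and its "kwargs", one argument or row to a line. carry_out: Moves the arm, as the interface text tells. Scaled input: -1 to 1 covers 0.5 m each way for a shift and pi rad each way for a turn. Its arguments: {"type":"object","properties":{"deltas":{"type":"array"},"claw":{"type":"number"},"grip_force":{"type":"number"}},"required":["deltas"]}

```bash
mkdir -p pics
python3 - <<'E'
from workcell import *
import cv2,numpy as np
np.set_printoptions(precision=3,suppress=True)
for c in("top","scene"):
    cv2.imwrite(f"pics/{c}0.png",snapshot(c)); m=camera_model(c); print(c,{k:(np.array(v)) for k,v in m.items()})
    for n in["squeegee1","squeegee2","squeegee3","squeegee4","rack","clamp"]:
        print(n,[(np.round(d["at"]).tolist(),round(d["p"],2)) for d in spot_point(c,n)[:3]],[(np.round(d["rect"]).tolist(),round(d["p"],2)) for d in spot_in(c,n)[:2]])
s=state();print(s["tool_rot"],s["eef_pos"],s["time"])
E
```

```text
top {'fx': array(360.932), 'fy': array(360.932), 'cx': array(258.39), 'cy': array(191.688), 'view': array([[   0.025,   -0.999,   -0.021,    2.854],
       [   0.994,    0.023,    0.11 , -522.108],
       [  -0.109,   -0.023,    0.994, -947.373],
       [   0.   ,    0.   ,    0.   ,    1.   ]])}
squeegee1 [([163.0, 163.0], 0.91), ([132.0, 167.0], 0.8), ([222.0, 169.0], 0.78)] [([183.0, 133.0, 200.0, 194.0], 0.79), ([215.0, 140.0, 230.0, 188.0], 0.78)]
squeegee2 [([163.0, 163.0], 0.91), ([132.0, 167.0], 0.8), ([222.0, 169.0], 0.78)] [([183.0, 133.0, 200.0, 194.0], 0.79), ([215.0, 140.0, 230.0, 188.0], 0.78)]
squeegee3 [([163.0, 163.0], 0.91), ([132.0, 167.0], 0.8), ([222.0, 169.0], 0.78)] [([183.0, 133.0, 200.0, 194.0], 0.79), ([215.0, 140.0, 230.0, 188.0], 0.78)]
squeegee4 [([163.0, 163.0], 0.91), ([132.0, 167.0], 0.8), ([222.0, 169.0], 0.78)] [([183.0, 133.0, 200.0, 194.0], 0.79), ([215.0, 140.0, 230.0, 188.0], 0.78)]
rack [([347.0, 192.0], 0.87)] [([271.0, 168.0, 426.0, 217.0], 0.85)]
clamp [([275.0, 186.0], 0.54), ([162.0, 168.0], 0.37)] [([270.0, 173.0, 289.0, 193.0], 0.58)]
sce
[... 499 characters left out ...]
], 0.95), ([343.0, 246.0], 0.86), ([291.0, 218.0], 0.67)] [([280.0, 190.0, 303.0, 237.0], 0.81), ([305.0, 202.0, 332.0, 253.0], 0.69)]
squeegee3 [([317.0, 231.0], 0.95), ([343.0, 246.0], 0.86), ([291.0, 218.0], 0.67)] [([280.0, 190.0, 303.0, 237.0], 0.81), ([305.0, 202.0, 332.0, 253.0], 0.69)]
squeegee4 [([317.0, 231.0], 0.95), ([343.0, 246.0], 0.86), ([291.0, 218.0], 0.67)] [([280.0, 190.0, 303.0, 237.0], 0.81), ([305.0, 202.0, 332.0, 253.0], 0.69)]
rack [] [([149.0, 134.0, 264.0, 215.0], 0.55)]
clamp [([255.0, 202.0], 0.68), ([315.0, 241.0], 0.53)] [([247.0, 185.0, 256.0, 206.0], 0.8)]
[[ 0.968  0.252 -0.   ]
 [ 0.252 -0.968  0.   ]
 [-0.    -0.    -1.   ]] [ 138.619 -532.245  231.278] 1.3
```

View pics/top0.png

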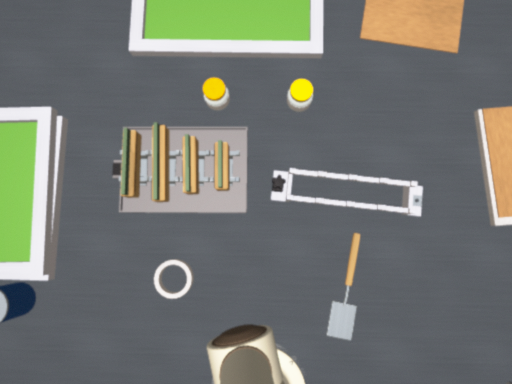

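View pics/scene0.png

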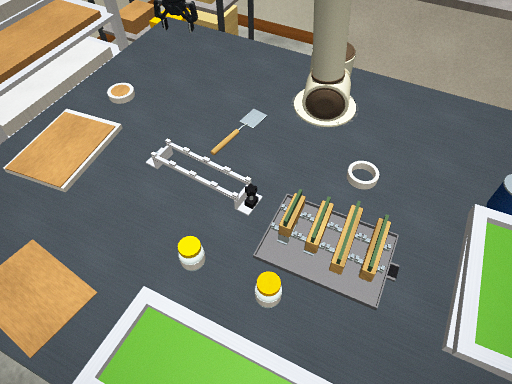

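Spout is at top-image (117,169) on the left, and the clamp at (278,184) is at the rack's left end, so left-to-right order is kept. The squeegees sit at about columns 130, 159, 190 and 222. Next I'll fit models to get positions.

```bash
cat > h.py <<'E'
import cv2,numpy as np
from workcell import *
from scipy.optimize import minimize
np.set_printoptions(precision=2,suppress=True)
def proj(c,P):
    m=camera_model(c);V=np.array(m["view"]);p=np.asarray(P,float)@V[:3,:3].T+V[:3,3]
    return np.c_[m["fx"]*p[:,0]/-p[:,2]+m["cx"],m["fy"]*-p[:,1]/-p[:,2]+m["cy"]]
def ray(c,uv,z):
    m=camera_model(c);V=np.array(m["view"]);R=V[:3,:3];o=-R.T@V[:3,3]
    d=R.T@np.array([(uv[0]-m["cx"])/m["fx"],-(uv[1]-m["cy"])/m["fy"],-1]);return o+d*(z-o[2])/d[2]
def box(L,W,z0,z1,x,y,a,ox=0,oy=0):
    c,s=np.cos(a),np.sin(a)
    return np.array([[x+c*(ox+u)-s*(oy+v),y+s*(ox+u)+c*(oy+v),z] for u in(-L/2,L/2) for v in(-W/2,W/2) for z in(z0,z1)])
S=4
def fill(img,c,P,val):
    h=cv2.convexHull(((proj(c,P)+.5)*S-.5).astype(np.float32))
    cv2.fillConvexPoly(img,np.round(h*16).astype(np.int32),val,cv2.LINE_8,4)
def wood(img):
    b,g,r=[img[...,i].astype(float) for i in range(3)]
    return np.clip(((r-b)-35)/60,0,1)*(r>g)
def fitsq(pics,L,q0,z=60):
    """pose x,y,yaw of a squeegee from the wood masks of both cameras"""
    ms={}
    for c in pics:
        r=proj(c,box(L+60,65,z,z+72,*q0));l,t=np.floor(r.min(0)).astype(int);R,B=np.ceil(r.max(0)).astype(int)
        ms[c]=(slice(t,B),slice(l,R),wood(pics[c])[t:B,l:R])
    def cost(q):
        e=0
        for c,(sy,sx,m) in ms.items():
            im=np.zeros((384*S,512*S),np.uint8);fill(im,c,box(L,34,z,z+48,*q),255);fill(im,c,box(L,9,z+48,z+72,*q),0)
            e+=np.abs(cv2.resize(im[sy.start*S:sy.stop*S,sx.start*S:sx.stop*S],None,fx=1/S,fy=1/S,interpolation=cv2.INTER_AREA)/255.-m).sum()
        return e
    q0=np.array(q0,float)
    r=minimize(cost,q0,method="Nelder-Mead",options=dict(initial_simplex=q0+np.array([[0,0,0],[12,4,.03],[-8,10,-.04],[5,-8,.08]]),xatol=.05,fatol=.01,maxiter=300))
    return r.x,r.fun
E
cat > a.py <<'E'
from h import *
pics={c:cv2.imread(f"pics/{c}0.png") for c in("top","scene")}
a0=[(128,162,170),(158,162,195),(189,163,145),(221,165,120)]
for u,v,L in a0:
    p=ray("top",(u,v),90)
    for cs in(("top",),("scene",),("top","scene")):
        print(L,cs,*fitsq({c:pics[c] for c in cs},L,(p[0],p[1],0)))
print("rack",ray("top",(347,192),0),ray("top",(347,192),60)); print("clampT",ray("top",(278,184),75))
a=cv2.resize(pics["top"][155:225,262:432],None,fx=4.5,fy=4.5,interpolation=cv2.INTER_CUBIC)
cv2.imwrite("pics/c1.png",a)
E
python3 a.py
```

```text
170 ('top',) [583.3  348.48   0.02] 414.1774509803922
170 ('scene',) [580.55 345.72   0.03] 408.03235294117644
170 ('top', 'scene') [582.55 346.43   0.03] 848.5156862745098
195 ('top',) [585.98 271.23   0.06] 446.7137254901961
195 ('scene',) [588.64 269.62   0.05] 804.8911764705882
195 ('top', 'scene') [585.64 269.88   0.05] 1284.4970588235294
145 ('top',) [584.11 191.34   0.05] 247.77941176470588
145 ('scene',) [582.02 191.37   0.06] 627.6519607843138
145 ('top', 'scene') [582.01 191.16   0.06] 882.2098039215687
120 ('top',) [583.27 110.88   0.04] 131.80196078431374Traceback (most recent call last):
  File "a.py", line 7, in <module>
    print(L,cs,*fitsq({c:pics[c] for c in cs},L,(p[0],p[1],0)))
                ~~~~~^^^^^^^^^^^^^^^^^^^^^^^^^^^^^^^^^^^^^^^^^
  File "h.py", line 34, in fitsq
    r=minimize(cost,q0,method="Nelder-Mead",options=dict(initial_simplex=q0+np.array([[0,0,0],[12,4,.03],[-8,10,-.04],[5,-8,.08]]),xatol=.05,fatol=.01,maxiter=300))
    res = _minimize_neldermead(fun, x0, args, callback, bounds=bounds,
                               **options)
    fxcc = func(xcc)
    fx = function(np.copy(x), *(wrapper_args + args))
  File "h.py", line 30, in cost
    im=np.zeros((384*S,512*S),np.uint8);fill(im,c,box(L,34,z,z+48,*q),255);fill(im,c,box(L,9,z+48,z+72,*q),0)
                                        ~~~~^^^^^^^^^^^^^^^^^^^^^^^^^^^^^^
  File "h.py", line 16, in fill
    h=cv2.convexHull(((proj(c,P)+.5)*S-.5).astype(np.float32))
                       ~~~~^^^^^
  File "h.py", line 6, in proj
    m=camera_model(c);V=np.array(m["view"]);p=np.asarray(P,float)@V[:3,:3].T+V[:3,3]
ValueError: time passes only in moves, steps and waits
```

```bash
sed -i 's/^def proj/CM={c:camera_model(c) for c in("top","scene")}\ndef proj/; s/m=camera_model(c);/m=CM[c];/' h.py
cat > a.py <<'E'
from h import *
pics={c:cv2.imread(f"pics/{c}0.png") for c in("top","scene")}
print("rack",ray("top",(347,192),0),ray("top",(347,192),60)); print("clampT",ray("top",(278,184),75))
q=[(170,582.5,346.4,.03),(195,585.6,270,.05),(145,582,191,.05),(120,583,111,.04)]
for L,*p in q: print(L,*fitsq({"top":pics["top"]},L,p))
k=6
a=cv2.resize(pics["top"][120:220,112:245],None,fx=k,fy=k,interpolation=cv2.INTER_CUBIC)
b=a.copy()
for L,*p in q:
    for B in(box(L,34,60,108,*p),box(L,9,108,132,*p)):
        h=cv2.convexHull(((proj("top",B)+.5-[112,120])*k).astype(np.int32));cv2.polylines(b,[h],True,(0,0,255),1)
cv2.imwrite("pics/c2.png",b)
cv2.imwrite("pics/c1.png",cv2.resize(pics["top"][155:225,262:432],None,fx=4.5,fy=4.5,interpolation=cv2.INTER_CUBIC))
E
python3 a.py
```

```text
rack [ 529.79 -229.43    0.  ] [ 522.92 -216.08   60.  ]
clampT [537.9  -35.75  75.  ]
170 [583.34 348.16   0.02] 414.33431372549023
195 [584.94 271.14   0.06] 385.87745098039215
145 [583.41 191.84   0.05] 244.28137254901958
120 [582.83 110.9    0.04] 131.68235294117648
```

View pics/c1.png

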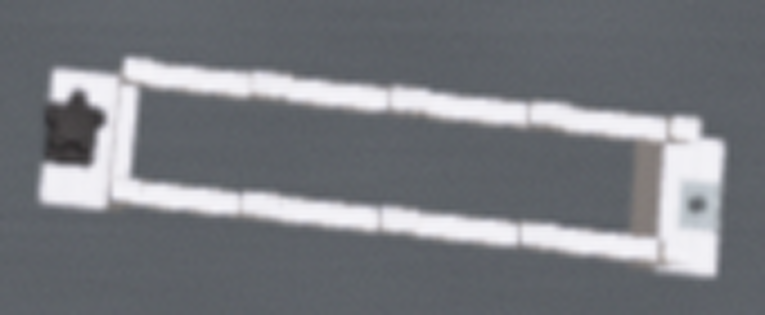

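View pics/c2.png

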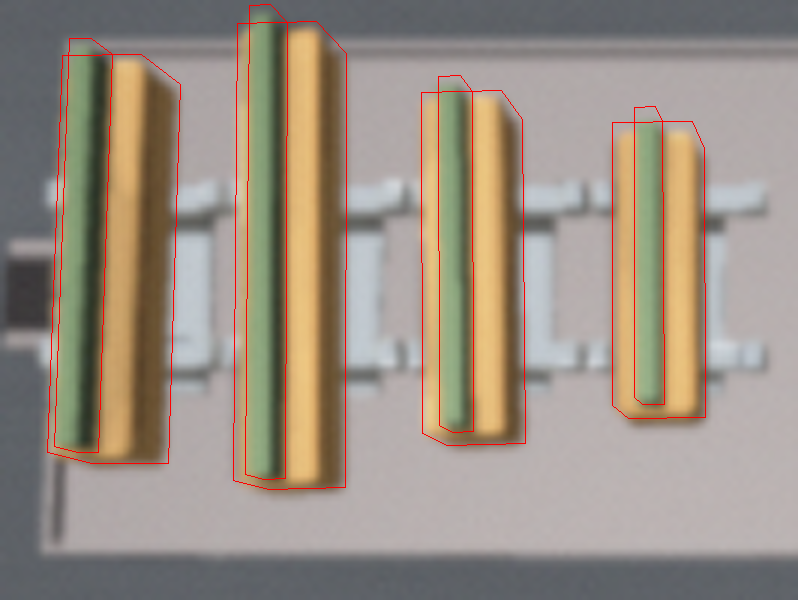

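c1 shows the rack with clamp at crop (75,128); tooth faces make lines at far-rail columns 252/390/528/668 and near-rail 240/380/520/660. c2 shows the squeegee models agree to about 2 mm. Fit the rack.

```bash
cat > r.py <<'E'
from h import *
from scipy.optimize import least_squares
uv=np.array([(252,82),(390,98),(528,113),(668,127),(240,202),(380,217),(520,233),(660,246)])/4.5+[262,155]-.5
ly=[91,11,-69,-149]
M=np.array([(35,y,65) for y in ly]+[(-35,y,65) for y in ly],float)
def T(q):
    x,y,a,s=q;c,n=np.cos(a),np.sin(a)
    return np.c_[x+s*(c*M[:,0]-n*M[:,1]),y+s*(n*M[:,0]+c*M[:,1]),M[:,2]]
for sc in(0,1):
    f=lambda q:(proj("top",T([*q[:3],q[3] if sc else 1]))-uv).ravel()
    r=least_squares(f,[525,-220,0,1],x_scale=[1,1,.01,.01]);print(r.x,"a=%.4f"%r.x[2],r.fun.reshape(-1,2))
# independent from scene: clamp origin / top network points
for c,u in(("top",(275,186)),("scene",(255,202))): print("clamp",ray(c,u,6))
s=state()["tool_rot"];print(s)
E
python3 r.py
```

```text
[ 528.21 -225.87   -0.09    1.  ] a=-0.0852 [[-0.11  0.15]
 [-0.07 -0.17]
 [ 0.15 -0.24]
 [ 0.09 -0.07]
 [ 0.05  0.05]
 [-0.11  0.06]
 [-0.1  -0.14]
 [ 0.09  0.35]]
[ 528.2  -225.93   -0.09    1.  ] a=-0.0852 [[-0.01  0.18]
 [-0.03 -0.14]
 [ 0.11 -0.21]
 [-0.01 -0.05]
 [ 0.15  0.03]
 [-0.07  0.03]
 [-0.13 -0.17]
 [-0.01  0.32]]
clamp [541.29 -29.69   6.  ]
clamp [538.96 -25.96   6.  ]
[[ 0.97  0.25 -0.  ]
 [ 0.25 -0.97  0.  ]
 [-0.   -0.   -1.  ]]
```

```bash
cat > g.py <<'E'
import sys,numpy as np
from workcell import state
def go(x,y,z,yaw):
    s=state();R=np.array(s["tool_rot"]);p=np.array(s["eef_pos"]);d=R.T@(np.array([x,y,z])-p)/500
    w=np.arctan2(R[1,0],R[0,0]);t=-(yaw-w);t=(t+np.pi/2)%np.pi-np.pi/2
    print("at",p.round(1),"yaw %.3f"%w,"open %.1f t %.1f"%(s["opening"],s["time"]),"->",(x,y,z,yaw),"delta",d.round(4),"turn %.4f"%(t/np.pi))
if __name__=="__main__":
    v=list(map(float,sys.argv[1:]))
    for i in range(0,len(v),4): go(*v[i:i+4])
E
python3 g.py 380 -50 231 0.2 583 347.5 231 0.025
```

```text
at [ 138.6 -532.2  231.3] yaw 0.255 open 85.5 t 1.3 -> (380.0, -50.0, 231.0, 0.2) delta [ 7.103e-01 -8.117e-01  6.000e-04] turn 0.0174
at [ 138.6 -532.2  231.3] yaw 0.255 open 85.5 t 1.3 -> (583.0, 347.5, 231.0, 0.025) delta [ 1.3035e+00 -1.4787e+00  6.0000e-04] turn 0.0731
```

>>> {"fn": "carry_out", "kwargs": {
  "deltas": [
    [0.71,-0.81,0,0.02],
    [0.71,-0.81,0,0.02],
    [0.71,-0.81,0,0.02],
    [0.71,-0.81,0,0.02],
    [0.71,-0.81,0,0.02],
    [0.71,-0.81,0,0.02],
    [0.71,-0.81,0,0.02],
    [0.71,-0.81,0,0.02],
    [0.71,-0.81,0,0.02],
    [0.71,-0.81,0,0.02]
  ],
  "claw": 0.33,
  "grip_force": 60
}}

```text
time: 2.3
eef_pos: [363.2, -83.3, 231.7]
tool_rot: [[0.982, 0.191, 0.001], [0.191, -0.982, -0.0], [0.001, 0.001, -1.0]]
contact_force: [0.4, -0.4, 0.4]
opening: 57.2
grip_force: 0.0
```

```bash
python3 g.py 583 347.5 180 0.025
```

```text
at [363.2 -83.3 231.7] yaw 0.192 open 57.2 t 2.3 -> (583.0, 347.5, 180.0, 0.025) delta [ 0.5956 -0.7621  0.1036] turn 0.0531
```

>>> {"fn": "carry_out", "kwargs": {
  "deltas": [
    [0.57,-0.73,0.05,0.053],
    [0.57,-0.73,0.05,0.053],
    [0.57,-0.73,0.05,0.053],
    [0.57,-0.73,0.05,0.053],
    [0.57,-0.73,0.05,0.053],
    [0.57,-0.73,0.05,0.053],
    [0.57,-0.73,0.05,0.053],
    [0.57,-0.73,0.05,0.053],
    [0.57,-0.73,0.05,0.053],
    [0.57,-0.73,0.05,0.053]
  ]
}}

```text
time: 3.3
eef_pos: [550.4, 64.3, 210.8]
tool_rot: [[0.995, 0.099, -0.005], [0.099, -0.994, 0.035], [-0.002, -0.035, -0.999]]
contact_force: [-0.4, -0.9, -0.4]
opening: 57.6
grip_force: 0.0
```

>>> {"fn": "carry_out", "kwargs": {
  "deltas": [
    [0,0,0,0],
    [0,0,0,0]
  ]
}}

```text
time: 3.5
eef_pos: [549.5, 64.0, 211.0]
tool_rot: [[0.995, 0.098, -0.005], [0.099, -0.995, 0.035], [-0.002, -0.035, -0.999]]
contact_force: [-0.7, -0.3, 0.2]
opening: 57.2
grip_force: 0.0
```

```bash
python3 g.py 583 347.5 150 0.025 583 347.5 72 0.025
```

```text
at [549.5  64.  211. ] yaw 0.099 open 57.2 t 3.5 -> (583.0, 347.5, 150.0, 0.025) delta [ 0.1229 -0.553   0.1413] turn 0.0235
at [549.5  64.  211. ] yaw 0.099 open 57.2 t 3.5 -> (583.0, 347.5, 72.0, 0.025) delta [ 0.1231 -0.5475  0.2972] turn 0.0235
```

>>> {"fn": "carry_out", "kwargs": {
  "deltas": [
    [0.12,-0.56,0.02,0.023],
    [0.12,-0.56,0.02,0.023],
    [0.12,-0.56,0.02,0.023],
    [0.12,-0.56,0.02,0.023],
    [0.12,-0.56,0.02,0.023],
    [0.12,-0.56,0.02,0.023],
    [0.12,-0.56,0.02,0.023],
    [0.12,-0.56,0.02,0.023],
    [0.12,-0.56,0.02,0.023],
    [0.12,-0.56,0.02,0.023]
  ]
}}

```text
time: 4.5
eef_pos: [601.8, 87.8, 211.1]
tool_rot: [[0.994, 0.111, -0.013], [0.112, -0.991, 0.072], [-0.005, -0.073, -0.997]]
contact_force: [0.8, 0.2, -0.2]
opening: 57.1
grip_force: 0.0
```

```bash
python3 g.py 583 347.5 150 0.025 583 347.5 72 0.025; python3 -c "
from workcell import *;s=state();print(s['joint_pos'],s['tool_rot'])"
```

```text
at [601.8  87.8 211.1] yaw 0.112 open 57.1 t 4.5 -> (583.0, 347.5, 150.0, 0.025) delta [ 0.0212 -0.5101  0.1595] turn 0.0276
at [601.8  87.8 211.1] yaw 0.112 open 57.1 t 4.5 -> (583.0, 347.5, 72.0, 0.025) delta [ 0.022  -0.4988  0.3151] turn 0.0276
[0.11081503 0.22792739 0.29421282 1.64253241 0.07267974 3.14058428] [[ 0.9937402   0.11090516 -0.01343335]
 [ 0.11158626 -0.99117423  0.07156918]
 [-0.0053774  -0.07262015 -0.99734517]]
```

>>> {"fn": "carry_out", "kwargs": {
  "deltas": [
    [0,0,0,-0.47],
    [0,0,0,-0.47],
    [0,0,0,-0.47],
    [0,0,0,-0.47],
    [0,0,0,-0.47],
    [0,0,0,-0.47],
    [0,0,0,-0.47],
    [0,0,0,-0.47],
    [0,0,0,-0.47],
    [0,0,0,-0.47]
  ]
}}

```text
time: 5.5
eef_pos: [601.7, 87.7, 211.1]
tool_rot: [[-0.023, 1.0, -0.013], [0.997, 0.024, 0.072], [0.072, -0.012, -0.997]]
contact_force: [0.7, 0.2, 0.2]
opening: 56.7
grip_force: 0.0
```

```bash
python3 -c "
from workcell import *;s=state();print(s['joint_pos'],s['tool_rot'],s['eef_pos'])"
```

```text
[0.11071985 0.22749632 0.2938156  1.6425806  0.07265367 1.65806324] [[-0.02276892  0.99965044 -0.01343789]
 [ 0.99715653  0.02367384  0.07154303]
 [ 0.07183615 -0.01177072 -0.99734699]] [601.66729946  87.70560873 211.13588566]
```

>>> {"fn": "carry_out", "kwargs": {
  "deltas": [
    [0,0,0,-0.47],
    [0,0,0,-0.47],
    [0,0,0,-0.47],
    [0,0,0,-0.47],
    [0,0,0,-0.47],
    [0,0,0,-0.47],
    [0,0,0,-0.47],
    [0,0,0,-0.47],
    [0,0,0,-0.47],
    [0,0,0,-0.47]
  ]
}}

```text
time: 6.5
eef_pos: [601.7, 87.7, 211.1]
tool_rot: [[-0.997, 0.071, -0.013], [0.07, 0.995, 0.072], [0.018, 0.07, -0.997]]
contact_force: [0.6, 0.6, -0.8]
opening: 57.4
grip_force: 0.0
```

>>> {"fn": "carry_out", "kwargs": {
  "deltas": [
    [0,0,0,-0.47],
    [0,0,0,-0.47],
    [0,0,0,-0.47],
    [0,0,0,-0.47],
    [0,0,0,-0.47],
    [0,0,0,-0.47],
    [0,0,0,-0.47],
    [0,0,0,-0.47],
    [0,0,0,-0.47],
    [0,0,0,-0.47]
  ]
}}

```text
time: 7.5
eef_pos: [601.7, 87.7, 211.2]
tool_rot: [[-0.165, -0.986, -0.013], [-0.984, 0.164, 0.072], [-0.068, 0.025, -0.997]]
contact_force: [-0.0, 0.7, 0.8]
opening: 57.3
grip_force: 0.0
```

>>> {"fn": "carry_out", "kwargs": {
  "deltas": [
    [0,0,0,-0.47],
    [0,0,0,-0.47],
    [0,0,0,-0.47],
    [0,0,0,-0.47],
    [0,0,0,-0.47],
    [0,0,0,-0.47],
    [0,0,0,-0.47],
    [0,0,0,-0.47],
    [0,0,0,-0.47],
    [0,0,0,-0.47]
  ]
}}

```text
time: 8.5
eef_pos: [601.7, 87.7, 211.2]
tool_rot: [[0.966, -0.257, -0.013], [-0.255, -0.964, 0.072], [-0.031, -0.066, -0.997]]
contact_force: [-0.1, 0.2, -0.2]
opening: 57.2
grip_force: 0.0
```

```bash
python3 -c "
from workcell import *;s=state();print(s['joint_pos'],s['tool_rot'],s['eef_pos'])"; python3 g.py 601 20 211 -1.9
```

```text
[ 0.11073833  0.22742171  0.29379386  1.64252308  0.07266365 -2.77162242] [[ 0.96632872 -0.25696515 -0.01333089]
 [-0.25540688 -0.96418141  0.07156485]
 [-0.03124307 -0.06575037 -0.99734686]] [601.67833051  87.72099111 211.17014684]
at [601.7  87.7 211.2] yaw -0.258 open 57.2 t 8.5 -> (601.0, 20.0, 211.0, -1.9) delta [ 0.0333  0.131  -0.0093] turn -0.4775
```

>>> {"fn": "carry_out", "kwargs": {
  "deltas": [
    [0,0,0,-0.117],
    [0,0,0,-0.117],
    [0,0,0,-0.117],
    [0,0.1,0,-0.117],
    [0,0.1,0,-0.117],
    [0,0.1,0,-0.117]
  ]
}}

```text
time: 9.1
eef_pos: [587.2, 58.4, 208.1]
tool_rot: [[0.998, 0.069, -0.01], [0.07, -0.996, 0.058], [-0.006, -0.058, -0.998]]
contact_force: [-0.3, 0.0, -0.1]
opening: 57.3
grip_force: 0.0
```

```bash
python3 -c "
from workcell import *;s=state();print(s['joint_pos'],s['tool_rot'],s['eef_pos'])"
```

```text
[ 0.07095066  0.1823398   0.23574364  1.62994304  0.05839529 -3.14049545] [[ 0.99754429  0.06934152 -0.00985599]
 [ 0.06979733 -0.99588477  0.05780885]
 [-0.00580688 -0.05835481 -0.99827902]] [587.18481437  58.40635467 208.06976343]
```

>>> {"fn": "carry_out", "kwargs": {
  "deltas": [
    [0,0.3,0,0],
    [0,0.3,0,0],
    [0,0.3,0,0],
    [0,0.3,0,0],
    [0,0.3,0,0],
    [0,0.3,0,0]
  ]
}}

```text
time: 9.7
eef_pos: [598.4, -0.1, 199.1]
tool_rot: [[1.0, -0.011, -0.008], [-0.011, -1.0, 0.021], [-0.008, -0.021, -1.0]]
contact_force: [-0.4, 0.1, -0.3]
opening: 57.4
grip_force: 0.0
```

```bash
python3 -c "
from workcell import *;s=state();print(s['joint_pos'],s['tool_rot'],s['eef_pos'])"
```

```text
[-0.01027276  0.20340106  0.24348737  1.6188386   0.02133801 -3.14061329] [[ 0.99990488 -0.01141926 -0.00773447]
 [-0.01125134 -0.99970732  0.02141698]
 [-0.00797678 -0.02132792 -0.99974071]] [ 5.98413248e+02 -6.63801602e-02  1.99080403e+02]
```

Works; a little over half as much again.

>>> {"fn": "carry_out", "kwargs": {
  "deltas": [
    [0,0.3,0,0],
    [0,0.3,0,0],
    [0,0.3,0,0],
    [0,0.3,0,0]
  ]
}}

```text
time: 10.1
eef_pos: [603.3, -57.5, 196.3]
tool_rot: [[0.996, -0.089, -0.01], [-0.09, -0.996, -0.012], [-0.009, 0.013, -1.0]]
contact_force: [-0.2, 0.6, -0.2]
opening: 57.3
grip_force: 0.0
```

```bash
python3 -c "
from workcell import *;s=state();print(s['joint_pos'],s['tool_rot'],s['eef_pos'])"
```

```text
[-0.08871061  0.22292753  0.26105331  1.61808214 -0.01328647 -3.14059769] [[ 0.99593749 -0.08945623 -0.01030015]
 [-0.08958152 -0.99590202 -0.01242239]
 [-0.00914668  0.01329462 -0.99986979]] [603.27459036 -57.45916277 196.29616606]
```

>>> {"fn": "carry_out", "kwargs": {
  "deltas": [
    [-0.04,-0.46,0,0.47],
    [-0.04,-0.46,0,0.47],
    [-0.04,-0.46,0,0.47],
    [-0.04,-0.46,0,0.47],
    [-0.04,-0.46,0,0.47],
    [-0.04,-0.46,0,0.47],
    [-0.04,-0.46,0,0.47],
    [-0.04,-0.46,0,0.47],
    [-0.04,-0.46,0,0.47],
    [-0.04,-0.46,0,0.47]
  ]
}}

```text
time: 11.1
eef_pos: [603.5, 174.5, 193.4]
tool_rot: [[0.006, -1.0, -0.01], [-1.0, -0.006, -0.012], [0.012, 0.01, -1.0]]
contact_force: [0.5, 0.1, 0.4]
opening: 57.0
grip_force: 0.0
```

```bash
python3 -c "
from workcell import *;s=state();print(s['joint_pos'],s['tool_rot'],s['eef_pos'])"; python3 g.py 583 347.5 190 0.025
```

```text
[ 0.28536476  0.28299476  0.32779957  1.62894568 -0.0087863  -1.29170389] [[ 0.00639352 -0.9999262  -0.01033062]
 [-0.99990609 -0.00626748 -0.01218719]
 [ 0.01212155  0.01040757 -0.99987237]] [603.5378291  174.45132796 193.43985119]
at [603.5 174.5 193.4] yaw -1.564 open 57.0 t 11.1 -> (583.0, 347.5, 190.0, 0.025) delta [-0.3464  0.0388  0.0031] turn 0.4941
```

>>> {"fn": "carry_out", "kwargs": {
  "deltas": [
    [-0.346,0.039,0,0.47],
    [-0.346,0.039,0,0.47],
    [-0.346,0.039,0,0.47],
    [-0.346,0.039,0,0.47],
    [-0.346,0.039,0,0.494],
    [-0.346,0.039,0,0.494],
    [-0.346,0.039,0,0.494],
    [-0.346,0.039,0,0.494],
    [-0.346,0.039,0,0.494],
    [-0.346,0.039,0,0.494]
  ]
}}

```text
time: 12.1
eef_pos: [581.9, 347.1, 191.4]
tool_rot: [[-0.996, -0.085, -0.011], [-0.085, 0.996, -0.012], [0.012, -0.011, -1.0]]
contact_force: [-0.5, -0.1, 0.4]
opening: 57.4
grip_force: 0.0
```

>>> {"fn": "carry_out", "kwargs": {
  "deltas": [
    [0,0,0,0.017],
    [0,0,0,0.017]
  ]
}}

```text
time: 12.3
eef_pos: [581.9, 347.0, 191.4]
tool_rot: [[-0.999, -0.037, -0.01], [-0.037, 0.999, -0.012], [0.011, -0.012, -1.0]]
contact_force: [-0.1, 0.7, 0.3]
opening: 57.1
grip_force: 0.0
```

```bash
python3 g.py 583 347.5 190 0.025 583 347.5 72 .025
```

```text
at [581.9 347.  191.4] yaw -3.104 open 57.1 t 12.3 -> (583.0, 347.5, 190.0, 0.025) delta [-0.0023  0.0009  0.0028] turn 0.0039
at [581.9 347.  191.4] yaw -3.104 open 57.1 t 12.3 -> (583.0, 347.5, 72.0, 0.025) delta [-0.0049  0.0037  0.2388] turn 0.0039
```

>>> {"fn": "carry_out", "kwargs": {
  "deltas": [
    [-0.005,0.004,0.08,0.004],
    [-0.005,0.004,0.14,0.004],
    [-0.005,0.004,0.18,0.004],
    [-0.005,0.004,0.21,0.004],
    [-0.005,0.004,0.23,0.004],
    [-0.005,0.004,0.239,0.004],
    [-0.005,0.004,0.239,0.004]
  ]
}}

```text
time: 13.0
eef_pos: [583.3, 347.3, 72.1]
tool_rot: [[-1.0, -0.025, -0.01], [-0.025, 1.0, -0.012], [0.01, -0.012, -1.0]]
contact_force: [0.1, -0.1, -0.4]
opening: 57.0
grip_force: 0.0
```

>>> {"fn": "carry_out", "kwargs": {
  "deltas": [
    [0,0,0,0],
    [0,0,0,0],
    [0,0,0,0],
    [0,0,0,0],
    [0,0,0,0],
    [0,0,0,0]
  ],
  "claw": 1,
  "grip_force": 50
}}

```text
time: 13.6
eef_pos: [583.8, 347.5, 73.3]
tool_rot: [[-1.0, -0.025, -0.008], [-0.025, 1.0, -0.011], [0.009, -0.011, -1.0]]
contact_force: [-0.3, 0.3, 6.1]
opening: 33.4
grip_force: 50.4
```

>>> {"fn": "carry_out", "kwargs": {
  "deltas": [
    [0,0,-0.02,0],
    [0,0,-0.06,0],
    [0,0,-0.12,0],
    [0,0,-0.18,0],
    [0,0,-0.24,0],
    [0,0,-0.26,0],
    [0,0,-0.26,0]
  ]
}}

```text
time: 14.3
eef_pos: [585.1, 349.2, 203.4]
tool_rot: [[-1.0, -0.025, -0.008], [-0.025, 1.0, -0.011], [0.008, -0.011, -1.0]]
contact_force: [1.2, 0.4, -1.9]
opening: 33.4
grip_force: 50.0
```

```bash
python3 -c "
from workcell import *;s=state();print(s['joint_pos'])"; python3 g.py 538.4 -106.3 200 -0.085
```

```text
[ 0.54033252  0.42904811  0.53469051  1.68916385 -0.00552003  0.5154132 ]
at [585.1 349.2 203.4] yaw -3.117 open 33.4 t 14.3 -> (538.4, -106.3, 200.0, -0.085) delta [ 0.1161 -0.9082  0.0178] turn 0.0350
```

>>> {"fn": "carry_out", "kwargs": {
  "deltas": [
    [0.005,-0.04,0,0.002],
    [0.015,-0.11,0,0.004],
    [0.025,-0.19,0,0.007],
    [0.035,-0.27,0,0.01],
    [0.045,-0.35,0,0.014],
    [0.055,-0.43,0,0.017],
    [0.065,-0.51,0,0.02],
    [0.075,-0.59,0,0.023],
    [0.085,-0.67,0,0.026],
    [0.095,-0.75,0,0.03]
  ]
}}

```text
time: 15.3
eef_pos: [545.4, -28.7, 204.9]
tool_rot: [[-0.998, 0.069, -0.013], [0.07, 0.997, -0.012], [0.012, -0.013, -1.0]]
contact_force: [0.5, 0.4, -1.8]
opening: 33.6
grip_force: 50.1
```

>>> {"fn": "carry_out", "kwargs": {
  "deltas": [
    [0.01,-0.06,0,0.003],
    [0.015,-0.11,0.01,0.004],
    [0.02,-0.14,0.01,0.005],
    [0.02,-0.155,0.018,0.005],
    [0.02,-0.155,0.018,0.005]
  ]
}}

```text
time: 15.8
eef_pos: [530.7, -104.1, 197.9]
tool_rot: [[-0.996, 0.085, -0.012], [0.086, 0.996, -0.012], [0.011, -0.013, -1.0]]
contact_force: [0.3, 0.3, -1.5]
opening: 33.8
grip_force: 50.2
```

```bash
python3 g.py 538.4 -106.3 120 -0.085
```

```text
at [ 530.7 -104.1  197.9] yaw 3.056 open 33.8 t 15.8 -> (538.4, -106.3, 120.0, -0.085) delta [-0.0173 -0.001   0.1557] turn -0.0002
```

>>> {"fn": "carry_out", "kwargs": {
  "deltas": [
    [-0.008,0,0.06,0],
    [-0.017,-0.001,0.1,0],
    [-0.017,-0.001,0.13,0],
    [-0.017,-0.001,0.136,0],
    [-0.017,-0.001,0.136,0]
  ]
}}

```text
time: 16.3
eef_pos: [538.6, -105.4, 131.1]
tool_rot: [[-0.996, 0.084, -0.011], [0.084, 0.996, -0.012], [0.01, -0.013, -1.0]]
contact_force: [-0.3, 0.1, -1.1]
opening: 33.3
grip_force: 50.2
```

```bash
cat > m.py <<'E'
import sys
from h import *
n,L=sys.argv[1],float(sys.argv[2]);z=float(sys.argv[3]);q0=list(map(float,sys.argv[4:7]))
pics={c:snapshot(c) for c in("top","scene")}
for c in pics: cv2.imwrite(f"pics/{c}{n}.png",pics[c])
for cs in(("top",),("scene",)): print(cs,*fitsq({c:pics[c] for c in cs},L,q0,z))
s=state();print(s["eef_pos"],s["tool_rot"])
P=[]
for c in("top","scene"):
    u=proj(c,[[q0[0],q0[1],z+30]])[0].astype(int);a=pics[c][u[1]-60:u[1]+60,u[0]-65:u[0]+65]
    k=cv2.resize(a,None,fx=3,fy=3,interpolation=cv2.INTER_CUBIC)
    for B in(box(L,34,z,z+48,*q0),box(L,9,z+48,z+72,*q0)):
        cv2.polylines(k,[cv2.convexHull(((proj(c,B)+.5-[u[0]-65,u[1]-60])*3).astype(np.int32))],True,(0,0,255),1)
    P.append(k)
cv2.imwrite(f"pics/m{n}.png",np.hstack(P))
E
python3 m.py A 170 118 538.4 -106.3 -0.085; python3 g.py 538.4 -106.3 73.3 -0.085
```

```text
('top',) [493.07  36.37  -0.93] 27.76666666666667
('scene',) [ 536.02 -107.08   -0.03] 409.00882352941176
[ 539.21 -105.77  132.25] [[-1.    0.08 -0.01]
 [ 0.08  1.   -0.01]
 [ 0.01 -0.01 -1.  ]]
at [ 539.2 -105.8  132.3] yaw 3.057 open 33.4 t 16.4 -> (538.4, -106.3, 73.3, -0.085) delta [0.0006 0.0004 0.1179] turn 0.0001
```

View pics/mA.png

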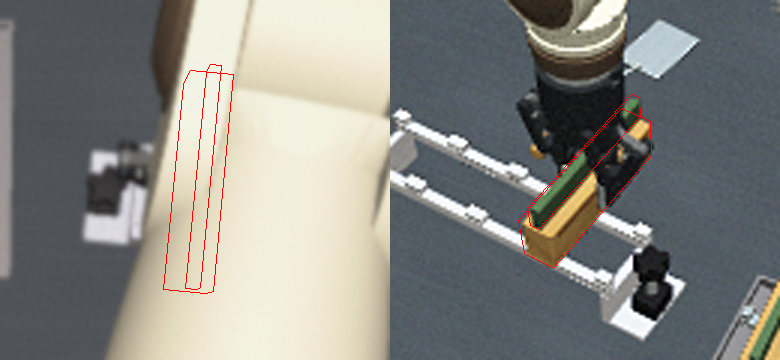

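>>> {"fn": "carry_out", "kwargs": {
  "deltas": [
    [0,0,0.05,0],
    [0,0,0.085,0],
    [0,0,0.1,0],
    [0,0,0.108,0],
    [0,0,0.113,0],
    [0,0,0.116,0],
    [0,0,0.116,0]
  ]
}}

```text
time: 17.1
eef_pos: [538.5, -106.8, 73.7]
tool_rot: [[-0.996, 0.085, -0.009], [0.085, 0.996, -0.013], [0.008, -0.013, -1.0]]
contact_force: [0.1, 0.6, -0.6]
opening: 33.2
grip_force: 50.2
```

>>> {"fn": "carry_out", "kwargs": {
  "deltas": [
    [0,0,0.002,0],
    [0,0,0.003,0]
  ]
}}

```text
time: 17.3
eef_pos: [538.6, -106.8, 73.2]
tool_rot: [[-0.996, 0.085, -0.008], [0.085, 0.996, -0.013], [0.007, -0.013, -1.0]]
contact_force: [-3.4, 1.1, 10.3]
opening: 33.0
grip_force: 51.6
```

>>> {"fn": "carry_out", "kwargs": {
  "deltas": [
    [0,0,0,0],
    [0,0,0,0],
    [0,0,0,0],
    [0,0,0,0]
  ],
  "claw": 0.42
}}

```text
time: 17.7
eef_pos: [538.2, -106.7, 71.6]
tool_rot: [[-0.996, 0.085, -0.01], [0.085, 0.996, -0.013], [0.009, -0.013, -1.0]]
contact_force: [-0.2, -0.6, 1.2]
opening: 49.6
grip_force: 0.0
```

>>> {"fn": "carry_out", "kwargs": {
  "deltas": [
    [0,0,-0.04,0],
    [0,0,-0.1,0],
    [0,0,-0.18,0],
    [0,0,-0.25,0],
    [0,0,-0.25,0]
  ]
}}

```text
time: 18.2
eef_pos: [541.1, -105.4, 201.8]
tool_rot: [[-0.996, 0.085, -0.003], [0.085, 0.996, -0.014], [0.002, -0.014, -1.0]]
contact_force: [0.2, 0.1, 0.5]
opening: 49.5
grip_force: 0.0
```

```bash
python3 g.py 584 270 190 0.05
```

```text
at [ 541.1 -105.4  201.8] yaw 3.057 open 49.5 t 18.2 -> (584.0, 270.0, 190.0, 0.05) delta [-0.0217  0.7557  0.013 ] turn -0.0430
```

Go to squeegee 2 (longest), then look from top with the rack clear.

>>> {"fn": "carry_out", "kwargs": {
  "deltas": [
    [0,0.05,0,-0.003],
    [-0.005,0.12,0,-0.007],
    [-0.007,0.2,0,-0.011],
    [-0.01,0.28,0,-0.016],
    [-0.012,0.36,0,-0.02],
    [-0.014,0.44,0,-0.025],
    [-0.016,0.52,0,-0.03],
    [-0.018,0.6,0,-0.035],
    [-0.02,0.67,0.007,-0.04],
    [-0.022,0.72,0.013,-0.043]
  ],
  "claw": 0.33
}}

```text
time: 19.2
eef_pos: [580.6, 254.8, 184.1]
tool_rot: [[-0.999, -0.052, -0.011], [-0.052, 0.999, -0.013], [0.012, -0.012, -1.0]]
contact_force: [0.6, -0.3, 0.9]
opening: 56.9
grip_force: 0.0
```

>>> {"fn": "carry_out", "kwargs": {
  "deltas": [
    [0,0.03,0,0],
    [0,0.03,0,0],
    [0,0.03,0,0]
  ]
}}

```text
time: 19.5
eef_pos: [580.0, 266.9, 184.9]
tool_rot: [[-0.999, -0.05, -0.01], [-0.05, 0.999, -0.013], [0.011, -0.012, -1.0]]
contact_force: [-0.3, -0.1, -0.6]
opening: 57.3
grip_force: 0.0
```

```bash
sed -i 's/,q0,z))/,q0,z))/' m.py; python3 m.py B 170 60 538.4 -106.3 -0.085; python3 g.py 584 270.5 190 0.05 584 270.5 72 0.05
```

```text
('top',) [ 535.62 -107.15   -0.08] 227.39313725490194
('scene',) [ 536.51 -108.05   -0.06] 342.221568627451
[580.25 266.37 185.37] [[-1.   -0.05 -0.01]
 [-0.05  1.   -0.01]
 [ 0.01 -0.01 -1.  ]]
at [580.3 266.4 185.4] yaw -3.093 open 57.2 t 19.6 -> (584.0, 270.5, 190.0, 0.05) delta [-0.0078  0.0078 -0.0094] turn -0.0004
at [580.3 266.4 185.4] yaw -3.093 open 57.2 t 19.6 -> (584.0, 270.5, 72.0, 0.05) delta [-0.0103  0.0106  0.2265] turn -0.0004
```

View pics/mB.png

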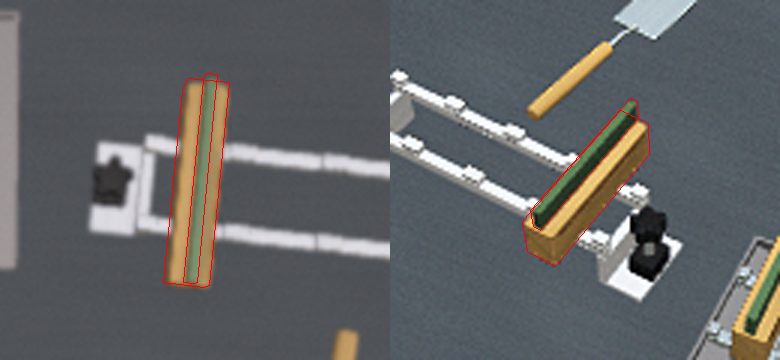

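>>> {"fn": "carry_out", "kwargs": {
  "deltas": [
    [-0.008,0.009,0.07,0],
    [-0.01,0.0105,0.13,0],
    [-0.01,0.0105,0.17,0],
    [-0.01,0.0105,0.2,0],
    [-0.01,0.0105,0.22,0],
    [-0.01,0.0105,0.226,0],
    [-0.01,0.0105,0.226,0]
  ]
}}

```text
time: 20.3
eef_pos: [584.0, 271.4, 72.4]
tool_rot: [[-0.999, -0.05, -0.01], [-0.05, 0.999, -0.012], [0.01, -0.012, -1.0]]
contact_force: [-1.0, -0.8, -0.1]
opening: 57.5
grip_force: 0.0
```

>>> {"fn": "carry_out", "kwargs": {
  "deltas": [
    [0,0,0,0],
    [0,0,0,0],
    [0,0,0,0],
    [0,0,0,0],
    [0,0,0,0],
    [0,0,0,0]
  ],
  "claw": 1
}}

```text
time: 20.9
eef_pos: [584.3, 271.7, 73.2]
tool_rot: [[-0.999, -0.05, -0.008], [-0.05, 0.999, -0.012], [0.009, -0.011, -1.0]]
contact_force: [1.3, -1.6, 6.1]
opening: 33.4
grip_force: 50.2
```

>>> {"fn": "carry_out", "kwargs": {
  "deltas": [
    [0,0,-0.02,0],
    [0,0,-0.06,0],
    [0,0,-0.12,0],
    [0,0,-0.18,0],
    [0,0,-0.24,0],
    [0,0,-0.26,0],
    [0,0,-0.26,0]
  ]
}}

```text
time: 21.6
eef_pos: [585.6, 273.5, 203.3]
tool_rot: [[-0.999, -0.05, -0.008], [-0.05, 0.999, -0.011], [0.009, -0.011, -1.0]]
contact_force: [-0.3, 0.7, -3.0]
opening: 33.3
grip_force: 50.1
```

```bash
python3 g.py 532.5 -186 200 -0.085
```

```text
at [585.6 273.5 203.3] yaw -3.091 open 33.3 t 21.6 -> (532.5, -186.0, 200.0, -0.085) delta [ 0.1521 -0.9124  0.0178] turn 0.0430
```

>>> {"fn": "carry_out", "kwargs": {
  "deltas": [
    [0.006,-0.04,0,0.002],
    [0.02,-0.11,0,0.005],
    [0.032,-0.19,0,0.009],
    [0.045,-0.27,0,0.012],
    [0.058,-0.35,0,0.016],
    [0.07,-0.43,0,0.02],
    [0.084,-0.51,0,0.024],
    [0.098,-0.59,0,0.028],
    [0.11,-0.67,0,0.032],
    [0.124,-0.75,0,0.036]
  ]
}}

```text
time: 22.6
eef_pos: [540.9, -105.9, 204.9]
tool_rot: [[-0.998, 0.063, -0.013], [0.063, 0.998, -0.012], [0.012, -0.013, -1.0]]
contact_force: [0.0, -0.6, -1.9]
opening: 33.3
grip_force: 50.1
```

>>> {"fn": "carry_out", "kwargs": {
  "deltas": [
    [0.01,-0.06,0,0.003],
    [0.018,-0.11,0.003,0.005],
    [0.026,-0.145,0.01,0.007],
    [0.028,-0.162,0.01,0.007],
    [0.028,-0.162,0.01,0.007]
  ]
}}

```text
time: 23.1
eef_pos: [522.2, -184.9, 201.9]
tool_rot: [[-0.996, 0.086, -0.012], [0.086, 0.996, -0.012], [0.011, -0.013, -1.0]]
contact_force: [0.4, 0.3, -2.4]
opening: 33.2
grip_force: 50.2
```

```bash
python3 g.py 532.5 -186 110 -0.085
```

```text
at [ 522.2 -184.9  201.9] yaw 3.055 open 33.2 t 23.1 -> (532.5, -186.0, 110.0, -0.085) delta [-0.0227  0.002   0.1835] turn -0.0004
```

>>> {"fn": "carry_out", "kwargs": {
  "deltas": [
    [-0.015,0,0.04,0],
    [-0.023,0.001,0.1,0],
    [-0.023,0.002,0.15,0],
    [-0.023,0.002,0.18,0],
    [-0.023,0.002,0.184,0],
    [-0.023,0.002,0.184,0]
  ]
}}

```text
time: 23.7
eef_pos: [533.5, -185.1, 111.5]
tool_rot: [[-0.996, 0.084, -0.01], [0.084, 0.996, -0.012], [0.009, -0.013, -1.0]]
contact_force: [0.9, -0.5, -1.2]
opening: 33.3
grip_force: 50.2
```

```bash
python3 g.py 532.5 -186 73.4 -0.085
```

```text
at [ 533.5 -185.1  111.5] yaw 3.057 open 33.3 t 23.7 -> (532.5, -186.0, 73.4, -0.085) delta [ 0.0012 -0.0009  0.0763] turn 0.0002
```

>>> {"fn": "carry_out", "kwargs": {
  "deltas": [
    [0,0,0.03,0],
    [0.001,-0.001,0.055,0],
    [0.001,-0.001,0.068,0],
    [0.001,-0.001,0.073,0],
    [0.001,-0.001,0.076,0],
    [0.001,-0.001,0.078,0],
    [0.001,-0.001,0.078,0]
  ]
}}

```text
time: 24.4
eef_pos: [532.5, -186.6, 73.3]
tool_rot: [[-0.996, 0.085, -0.01], [0.085, 0.996, -0.013], [0.008, -0.013, -1.0]]
contact_force: [-3.4, 2.1, 4.0]
opening: 33.4
grip_force: 50.8
```

>>> {"fn": "carry_out", "kwargs": {
  "deltas": [
    [0,0,0,0],
    [0,0,0,0],
    [0,0,0,0],
    [0,0,0,0]
  ],
  "claw": 0.42
}}

```text
time: 24.8
eef_pos: [532.6, -186.6, 72.2]
tool_rot: [[-0.996, 0.085, -0.01], [0.085, 0.996, -0.013], [0.009, -0.013, -1.0]]
contact_force: [0.7, -0.2, 0.6]
opening: 49.9
grip_force: 0.0
```

>>> {"fn": "carry_out", "kwargs": {
  "deltas": [
    [0,0,-0.04,0],
    [0,0,-0.1,0],
    [0,0,-0.18,0],
    [0,0,-0.25,0],
    [0,0,-0.25,0]
  ]
}}

```text
time: 25.3
eef_pos: [535.4, -185.4, 202.5]
tool_rot: [[-0.996, 0.085, -0.003], [0.085, 0.996, -0.015], [0.002, -0.015, -1.0]]
contact_force: [-0.7, -0.2, -0.4]
opening: 49.5
grip_force: 0.0
```

```bash
python3 g.py 583 191.4 190 0.05
```

```text
at [ 535.4 -185.4  202.5] yaw 3.057 open 49.5 t 25.3 -> (583.0, 191.4, 190.0, 0.05) delta [-0.0309  0.7593  0.0135] turn -0.0430
```

>>> {"fn": "carry_out", "kwargs": {
  "deltas": [
    [0,0.05,0,-0.003],
    [-0.005,0.12,0,-0.007],
    [-0.008,0.2,0,-0.011],
    [-0.012,0.28,0,-0.016],
    [-0.016,0.36,0,-0.02],
    [-0.02,0.44,0,-0.025],
    [-0.023,0.52,0,-0.03],
    [-0.026,0.6,0,-0.035],
    [-0.03,0.67,0.007,-0.04],
    [-0.031,0.73,0.01,-0.043]
  ],
  "claw": 0.33
}}

```text
time: 26.3
eef_pos: [580.0, 179.3, 186.1]
tool_rot: [[-0.999, -0.052, -0.011], [-0.051, 0.999, -0.013], [0.012, -0.012, -1.0]]
contact_force: [-0.1, -0.8, 0.1]
opening: 57.3
grip_force: 0.0
```

>>> {"fn": "carry_out", "kwargs": {
  "deltas": [
    [0,0.029,0,0],
    [0,0.029,0,0],
    [0,0.029,0,0]
  ]
}}

```text
time: 26.6
eef_pos: [579.3, 191.3, 186.8]
tool_rot: [[-0.999, -0.05, -0.011], [-0.05, 0.999, -0.013], [0.011, -0.012, -1.0]]
contact_force: [0.7, -0.3, 0.0]
opening: 57.2
grip_force: 0.0
```

```bash
python3 m.py C 195 60 531.6 -186 -0.085; python3 g.py 582 191.4 72 0.05
```

```text
('top',) [ 530.3  -186.87   -0.09] 389.9490196078432
('scene',) [ 532.05 -187.15   -0.07] 632.1480392156863
[579.45 190.65 187.15] [[-1.   -0.05 -0.01]
 [-0.05  1.   -0.01]
 [ 0.01 -0.01 -1.  ]]
at [579.4 190.7 187.1] yaw -3.093 open 57.2 t 26.7 -> (582.0, 191.4, 72.0, 0.05) delta [-0.0076  0.004   0.2302] turn -0.0004
```

View pics/mC.png

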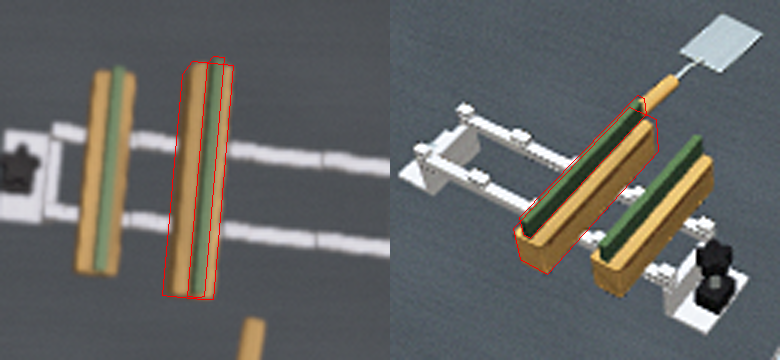

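Squeegees 1 and 2 sit upright in notches 1 and 2, within about 2 mm of plan. On to the third.

>>> {"fn": "carry_out", "kwargs": {
  "deltas": [
    [-0.006,0.003,0.07,0],
    [-0.0075,0.004,0.13,0],
    [-0.0075,0.004,0.17,0],
    [-0.0075,0.004,0.2,0],
    [-0.0075,0.004,0.22,0],
    [-0.0075,0.004,0.23,0],
    [-0.0075,0.004,0.23,0]
  ]
}}

```text
time: 27.4
eef_pos: [581.9, 192.3, 72.0]
tool_rot: [[-0.999, -0.05, -0.01], [-0.05, 0.999, -0.013], [0.011, -0.012, -1.0]]
contact_force: [1.4, -0.6, 0.6]
opening: 57.2
grip_force: 0.0
```

>>> {"fn": "carry_out", "kwargs": {
  "deltas": [
    [0,0,0,0],
    [0,0,0,0],
    [0,0,0,0],
    [0,0,0,0],
    [0,0,0,0],
    [0,0,0,0]
  ],
  "claw": 1
}}

```text
time: 28.0
eef_pos: [582.4, 192.7, 73.1]
tool_rot: [[-0.999, -0.05, -0.008], [-0.05, 0.999, -0.012], [0.009, -0.012, -1.0]]
contact_force: [-1.1, -1.5, 5.6]
opening: 33.4
grip_force: 50.3
```

>>> {"fn": "carry_out", "kwargs": {
  "deltas": [
    [0,0,-0.02,0],
    [0,0,-0.06,0],
    [0,0,-0.12,0],
    [0,0,-0.18,0],
    [0,0,-0.24,0],
    [0,0,-0.26,0],
    [0,0,-0.26,0]
  ]
}}

```text
time: 28.7
eef_pos: [583.8, 194.5, 203.3]
tool_rot: [[-0.999, -0.05, -0.008], [-0.05, 0.999, -0.012], [0.008, -0.011, -1.0]]
contact_force: [0.5, -0.8, -2.3]
opening: 33.3
grip_force: 50.1
```

```bash
python3 g.py 525.5 -265.5 200 -0.085
```

```text
at [583.8 194.5 203.3] yaw -3.091 open 33.3 t 28.7 -> (525.5, -265.5, 200.0, -0.085) delta [ 0.1624 -0.9128  0.0182] turn 0.0430
```

>>> {"fn": "carry_out", "kwargs": {
  "deltas": [
    [0.006,-0.04,0,0.002],
    [0.02,-0.11,0,0.005],
    [0.032,-0.19,0,0.009],
    [0.047,-0.27,0,0.012],
    [0.061,-0.35,0,0.016],
    [0.075,-0.43,0,0.02],
    [0.089,-0.51,0,0.024],
    [0.103,-0.59,0,0.028],
    [0.118,-0.67,0,0.032],
    [0.132,-0.75,0,0.036]
  ]
}}

```text
time: 29.7
eef_pos: [535.0, -185.0, 205.0]
tool_rot: [[-0.998, 0.063, -0.013], [0.063, 0.998, -0.012], [0.012, -0.012, -1.0]]
contact_force: [1.4, 0.1, -1.6]
opening: 33.2
grip_force: 50.1
```

>>> {"fn": "carry_out", "kwargs": {
  "deltas": [
    [0.01,-0.06,0,0.003],
    [0.016,-0.11,0.003,0.005],
    [0.018,-0.145,0.01,0.007],
    [0.018,-0.162,0.01,0.007],
    [0.015,-0.162,0.01,0.007]
  ]
}}

```text
time: 30.2
eef_pos: [523.2, -264.4, 202.2]
tool_rot: [[-0.996, 0.086, -0.012], [0.086, 0.996, -0.012], [0.011, -0.013, -1.0]]
contact_force: [0.1, -0.6, -1.9]
opening: 33.6
grip_force: 50.2
```

```bash
python3 g.py 525.5 -265.5 110 -0.085
```

```text
at [ 523.2 -264.4  202.2] yaw 3.056 open 33.6 t 30.2 -> (525.5, -265.5, 110.0, -0.085) delta [-0.0068  0.0005  0.1843] turn -0.0003
```

>>> {"fn": "carry_out", "kwargs": {
  "deltas": [
    [-0.006,0,0.04,0],
    [-0.007,0.001,0.1,0],
    [-0.007,0.001,0.15,0],
    [-0.007,0.001,0.18,0],
    [-0.007,0.001,0.184,0],
    [-0.007,0.001,0.184,0]
  ]
}}

```text
time: 30.8
eef_pos: [526.3, -264.5, 111.7]
tool_rot: [[-0.996, 0.084, -0.01], [0.084, 0.996, -0.013], [0.009, -0.013, -1.0]]
contact_force: [-0.9, -1.1, -2.6]
opening: 33.1
grip_force: 50.2
```

```bash
python3 g.py 525.5 -265.5 73.2 -0.085
```

```text
at [ 526.3 -264.5  111.7] yaw 3.057 open 33.1 t 30.8 -> (525.5, -265.5, 73.2, -0.085) delta [ 0.0008 -0.0011  0.0771] turn 0.0002
```

>>> {"fn": "carry_out", "kwargs": {
  "deltas": [
    [0,0,0.03,0],
    [0.001,-0.001,0.055,0],
    [0.001,-0.001,0.068,0],
    [0.001,-0.001,0.073,0],
    [0.001,-0.001,0.076,0],
    [0.001,-0.001,0.078,0],
    [0.001,-0.001,0.078,0]
  ]
}}

```text
time: 31.5
eef_pos: [525.1, -266.0, 73.2]
tool_rot: [[-0.996, 0.085, -0.01], [0.085, 0.996, -0.013], [0.008, -0.014, -1.0]]
contact_force: [-3.2, 1.7, 4.2]
opening: 33.4
grip_force: 50.7
```

>>> {"fn": "carry_out", "kwargs": {
  "deltas": [
    [0,0,0,0],
    [0,0,0,0],
    [0,0,0,0],
    [0,0,0,0]
  ],
  "claw": 0.42
}}

```text
time: 31.9
eef_pos: [525.2, -266.0, 72.3]
tool_rot: [[-0.996, 0.085, -0.01], [0.085, 0.996, -0.013], [0.009, -0.013, -1.0]]
contact_force: [0.6, 0.1, -0.3]
opening: 49.7
grip_force: 0.0
```

>>> {"fn": "carry_out", "kwargs": {
  "deltas": [
    [0,0,-0.04,0],
    [0,0,-0.1,0],
    [0,0,-0.18,0],
    [0,0,-0.25,0],
    [0,0,-0.25,0]
  ]
}}

```text
time: 32.4
eef_pos: [527.9, -265.1, 202.8]
tool_rot: [[-0.996, 0.085, -0.003], [0.085, 0.996, -0.016], [0.002, -0.016, -1.0]]
contact_force: [0.9, -0.0, -0.5]
opening: 49.7
grip_force: 0.0
```

```bash
python3 g.py 582 111 190 0.04
```

```text
at [ 527.9 -265.1  202.8] yaw 3.057 open 49.7 t 32.4 -> (582.0, 111.0, 190.0, 0.04) delta [-0.0439  0.759   0.0131] turn -0.0398
```

>>> {"fn": "carry_out", "kwargs": {
  "deltas": [
    [0,0.05,0,-0.003],
    [-0.005,0.12,0,-0.007],
    [-0.01,0.2,0,-0.011],
    [-0.015,0.28,0,-0.016],
    [-0.02,0.36,0,-0.02],
    [-0.025,0.44,0,-0.025],
    [-0.03,0.52,0,-0.03],
    [-0.035,0.6,0,-0.035],
    [-0.04,0.67,0.007,-0.04],
    [-0.044,0.73,0.01,-0.04]
  ],
  "claw": 0.33
}}

```text
time: 33.4
eef_pos: [579.1, 99.3, 186.3]
tool_rot: [[-0.999, -0.042, -0.011], [-0.042, 0.999, -0.013], [0.011, -0.012, -1.0]]
contact_force: [-0.2, 0.4, -0.8]
opening: 57.1
grip_force: 0.0
```

>>> {"fn": "carry_out", "kwargs": {
  "deltas": [
    [0,0.029,0,0],
    [0,0.029,0,0],
    [0,0.029,0,0]
  ]
}}

```text
time: 33.7
eef_pos: [578.4, 111.3, 186.9]
tool_rot: [[-0.999, -0.041, -0.01], [-0.041, 0.999, -0.013], [0.011, -0.012, -1.0]]
contact_force: [-0.7, 0.3, 0.7]
opening: 57.1
grip_force: 0.0
```

```bash
python3 g.py 582 110.8 72 0.04
```

```text
at [578.4 111.3 186.9] yaw -3.101 open 57.1 t 33.7 -> (582.0, 110.8, 72.0, 0.04) delta [-0.0096  0.0015  0.2296] turn 0.0003
```

>>> {"fn": "carry_out", "kwargs": {
  "deltas": [
    [-0.007,0.001,0.07,0],
    [-0.0095,0.001,0.13,0],
    [-0.0095,0.001,0.17,0],
    [-0.0095,0.001,0.2,0],
    [-0.0095,0.001,0.22,0],
    [-0.0095,0.001,0.23,0],
    [-0.0095,0.001,0.23,0]
  ]
}}

```text
time: 34.4
eef_pos: [582.2, 110.8, 72.0]
tool_rot: [[-0.999, -0.04, -0.01], [-0.04, 0.999, -0.013], [0.011, -0.012, -1.0]]
contact_force: [-0.4, 0.9, 0.1]
opening: 57.4
grip_force: 0.0
```

>>> {"fn": "carry_out", "kwargs": {
  "deltas": [
    [0,0,0,0],
    [0,0,0,0],
    [0,0,0,0],
    [0,0,0,0],
    [0,0,0,0],
    [0,0,0,0]
  ],
  "claw": 1
}}

```text
time: 35.0
eef_pos: [582.7, 111.2, 73.1]
tool_rot: [[-0.999, -0.041, -0.008], [-0.041, 0.999, -0.012], [0.009, -0.012, -1.0]]
contact_force: [0.0, -0.9, 6.4]
opening: 33.6
grip_force: 50.1
```

>>> {"fn": "carry_out", "kwargs": {
  "deltas": [
    [0,0,-0.02,0],
    [0,0,-0.06,0],
    [0,0,-0.12,0],
    [0,0,-0.18,0],
    [0,0,-0.24,0],
    [0,0,-0.26,0],
    [0,0,-0.26,0]
  ]
}}

```text
time: 35.7
eef_pos: [584.1, 112.9, 203.2]
tool_rot: [[-0.999, -0.041, -0.008], [-0.041, 0.999, -0.012], [0.008, -0.012, -1.0]]
contact_force: [0.4, 0.7, -1.2]
opening: 33.5
grip_force: 49.9
```

```bash
python3 g.py 518.5 -345.2 200 -0.085; python3 -c "
from workcell import *;s=state();print(s['joint_pos'])"
```

```text
at [584.1 112.9 203.2] yaw -3.101 open 33.5 t 35.7 -> (518.5, -345.2, 200.0, -0.085) delta [ 0.1683 -0.9099  0.0185] turn 0.0400
[ 0.19583622  0.19818949  0.24556081  1.62823558 -0.01026477  0.15514849]
```

>>> {"fn": "carry_out", "kwargs": {
  "deltas": [
    [0.006,-0.04,0,0.002],
    [0.02,-0.11,0,0.005],
    [0.033,-0.19,0,0.009],
    [0.049,-0.27,0,0.012],
    [0.063,-0.35,0,0.016],
    [0.078,-0.43,0,0.02],
    [0.092,-0.51,0,0.024],
    [0.107,-0.59,0,0.028],
    [0.122,-0.67,0,0.032],
    [0.137,-0.75,0,0.036]
  ]
}}

```text
time: 36.7
eef_pos: [529.3, -266.1, 205.0]
tool_rot: [[-0.997, 0.073, -0.013], [0.073, 0.997, -0.011], [0.012, -0.012, -1.0]]
contact_force: [0.8, 0.7, -1.1]
opening: 33.6
grip_force: 49.9
```

>>> {"fn": "carry_out", "kwargs": {
  "deltas": [
    [0.01,-0.06,0,0.002],
    [0.013,-0.11,0.003,0.003],
    [0.015,-0.145,0.01,0.004],
    [0.015,-0.16,0.01,0.004],
    [0.015,-0.16,0.01,0.004]
  ]
}}

```text
time: 37.2
eef_pos: [516.7, -344.2, 202.1]
tool_rot: [[-0.996, 0.085, -0.012], [0.086, 0.996, -0.011], [0.011, -0.012, -1.0]]
contact_force: [0.5, -0.2, -1.4]
opening: 33.2
grip_force: 50.0
```

```bash
python3 g.py 518.5 -345.2 110 -0.085
```

```text
at [ 516.7 -344.2  202.1] yaw 3.056 open 33.2 t 37.2 -> (518.5, -345.2, 110.0, -0.085) delta [-0.0056  0.0006  0.1842] turn -0.0002
```

>>> {"fn": "carry_out", "kwargs": {
  "deltas": [
    [-0.005,0,0.04,0],
    [-0.006,0.001,0.1,0],
    [-0.006,0.001,0.15,0],
    [-0.006,0.001,0.18,0],
    [-0.006,0.001,0.184,0],
    [-0.006,0.001,0.184,0]
  ]
}}

```text
time: 37.8
eef_pos: [519.4, -344.4, 111.9]
tool_rot: [[-0.996, 0.084, -0.01], [0.084, 0.996, -0.013], [0.009, -0.013, -1.0]]
contact_force: [0.5, -0.2, -0.1]
opening: 33.3
grip_force: 50.0
```

```bash
python3 g.py 518.5 -345.2 73.2 -0.085
```

```text
at [ 519.4 -344.4  111.9] yaw 3.057 open 33.3 t 37.8 -> (518.5, -345.2, 73.2, -0.085) delta [ 0.001  -0.0006  0.0774] turn 0.0002
```

>>> {"fn": "carry_out", "kwargs": {
  "deltas": [
    [0,0,0.03,0],
    [0.001,-0.001,0.055,0],
    [0.001,-0.001,0.068,0],
    [0.001,-0.001,0.073,0],
    [0.001,-0.001,0.076,0],
    [0.001,-0.001,0.078,0],
    [0.001,-0.001,0.078,0]
  ]
}}

```text
time: 38.5
eef_pos: [518.2, -346.0, 73.2]
tool_rot: [[-0.996, 0.085, -0.01], [0.085, 0.996, -0.013], [0.008, -0.014, -1.0]]
contact_force: [-2.2, 1.5, 3.2]
opening: 33.8
grip_force: 50.3
```

>>> {"fn": "carry_out", "kwargs": {
  "deltas": [
    [0,0,0,0],
    [0,0,0,0],
    [0,0,0,0],
    [0,0,0,0]
  ],
  "claw": 0.42
}}

```text
time: 38.9
eef_pos: [518.2, -345.9, 72.3]
tool_rot: [[-0.996, 0.085, -0.01], [0.085, 0.996, -0.013], [0.009, -0.013, -1.0]]
contact_force: [-0.1, -0.1, 0.7]
opening: 49.4
grip_force: 0.0
```

>>> {"fn": "carry_out", "kwargs": {
  "deltas": [
    [0,0,-0.04,0],
    [0,0,-0.1,0],
    [0,0,-0.18,0],
    [0,0,-0.25,0],
    [0,0,-0.25,0]
  ]
}}

```text
time: 39.4
eef_pos: [520.9, -345.2, 203.1]
tool_rot: [[-0.996, 0.085, -0.003], [0.085, 0.996, -0.017], [0.002, -0.017, -1.0]]
contact_force: [1.4, 0.6, -0.0]
opening: 49.5
grip_force: 0.0
```

>>> {"fn": "carry_out", "kwargs": {
  "deltas": [
    [0,0.05,0,0],
    [0,0.12,0,0],
    [0,0.2,0,0],
    [0,0.28,0,0],
    [0,0.36,0,0],
    [0,0.44,0,0],
    [0,0.52,0,0],
    [0,0.6,0,0],
    [0,0.67,0,0],
    [0,0.67,0,0]
  ]
}}

```text
time: 40.4
eef_pos: [547.8, -7.1, 192.2]
tool_rot: [[-0.997, 0.081, -0.011], [0.081, 0.997, -0.012], [0.01, -0.013, -1.0]]
contact_force: [-0.2, -0.7, -0.5]
opening: 49.6
grip_force: 0.0
```

```bash
cat > f.py <<'E'
from h import *
pics={c:snapshot(c) for c in("top","scene")}
N=[(170,538.4,-106.3,-.085),(195,531.6,-186,-.085),(145,524.8,-265.7,-.085),(120,518,-345.4,-.085)]
for L,*q in N:
    for c in pics: print(L,np.round(q,2),c,*fitsq({c:pics[c]},L,q))
cv2.imwrite("pics/fin.png",np.hstack([cv2.resize(pics["top"][130:250,262:432],None,fx=2.3,fy=2.3,interpolation=3),cv2.resize(pics["scene"][110:230,135:305],None,fx=2.3,fy=2.3,interpolation=3)]))
E
python3 f.py
```

```text
170 [ 538.4  -106.3    -0.08] top [ 539.02 -105.46   -0.09] 721.278431372549
170 [ 538.4  -106.3    -0.08] scene [ 536.45 -108.13   -0.06] 788.6666666666666
195 [ 531.6  -186.     -0.08] top [ 530.3  -186.61   -0.08] 391.0303921568627
195 [ 531.6  -186.     -0.08] scene [ 532.05 -187.15   -0.07] 1138.6892156862746
145 [ 524.8  -265.7    -0.08] top [ 521.89 -266.47   -0.08] 331.7313725490196
145 [ 524.8  -265.7    -0.08] scene [ 522.57 -266.82   -0.07] 826.0186274509804
120 [ 518.   -345.4    -0.08] top [ 517.02 -350.02   -0.04] 356.3833333333333
120 [ 518.   -345.4    -0.08] scene [ 515.21 -345.73   -0.07] 427.92647058823525
```

View pics/fin.png

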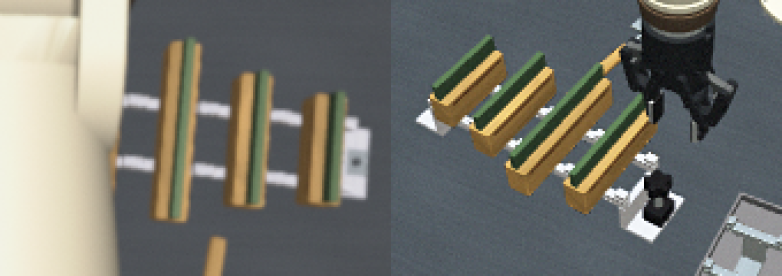

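All four stand blade up in order in their notches, each within about 3 mm of its target, and the arm is clear. Handing in.

```bash
python3 -c "
from workcell import *
print(sign_off())"
```

```text
the job is handed in; nothing more can be done
None
```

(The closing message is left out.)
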